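# Pack the brass blanks and close the stock box

## Task

First take the file off the open stock box and lay it flat in the shallow tool tray. Then tap the three brass blanks on the steel block into a neat stack with all their edges flush, and set the stack, still squared, flat on the floor of the box beside the little tin. Finally lower the lid gently until it is fully closed, without letting it slam, and leave everything else where it is.

Things in the scene. Friction and masses are not known exactly. Their poses are not given: they have to be found in the camera images.
- box: Plain pale wooden stock box, fixed to the bench: 160 (its x) by 160 (its y) by 50 mm high, open on top, walls and floor 5 mm. Origin at the centre of its underside; the inner floor is at z = 5 mm. The lid is hinged along the top of its +x side; its opening side is -x. The inside is 150 by 150 mm and empty but for the tin.
- lid (a joint): Angle of the box's lid (a flat wooden panel 8 mm thick, 172 mm from hinge to free edge and 160 mm wide, overhanging the box's -x side by 12 mm). 0 = closed flat on the box, 1.57 = upright; starts open near upright. A stiff hinge: the lid stays where it is left, about 2 N at its free edge moves it.
- lid_hinge (a point): Middle of the hinge line, at the top of the box's +x wall (50 mm above the bench), on the underside plane of the lid. The hinge line runs along the box's y axis.
- lid_edge (a point): Middle of the lid's free edge, halfway through its thickness; 172 mm from the hinge.
- file: Flat steel hand file with a pale wooden handle, 190 mm long, lying across the open top of the box. Origin at the middle of its length, on its underside. Its x runs lengthwise towards the blade tip. Blade: x from -20 to 95 mm, 13 mm wide, 9 mm high; handle: x from -95 to -20 mm, 20 mm wide, 16 mm high. 80 g, balances at x = -23 mm.
- tray: Shallow dark wooden tool tray, fixed: 225 (its x) by 90 (its y) by 18 mm high, walls and floor 5 mm. Origin at the centre of its underside.
- block: Steel bench block, fixed: 100 by 100 by 20 mm high, with the blanks lying on it in an untidy pile. Origin at the centre of its underside.
- blank_low: Lowest of three equal brass blanks: 34 (its x) by 48 (its y) by 6 mm thick, about 80 g. Origin at the centre of its underside.
- blank_mid: Middle brass blank, the same shape, lying askew on the lowest. Origin at the centre of its underside.
- blank_top: Uppermost brass blank, the same shape, lying askew on the middle one. Origin at the centre of its underside.
- tin: Small round aluminium tin, 34 mm across and 18 mm high, standing inside the box near its +y end; stays there. Origin at the centre of its underside.
- jar: Bystander: amber glass jar, 48 mm across, 60 mm high, far side of the bench.
- dish: Bystander: white ceramic bowl, 70 mm across, 30 mm high, far side.
- spool: Bystander: wooden spool with a copper-coloured middle, 44 mm across, 42 mm high, far side.
- hammer: Bystander: hammer lying to the left of the box.
- brush: Bystander: brush lying at the right.
- pliers: Bystander: red-handled pliers lying beyond the box.
Things that resemble listed ones, but are neither listed nor needed, are in the scene too. What is shaped like the blank_top but blue or orange is not meant.

How it is judged:
On the way, in this order (a step that is already met when the one before it is completed fails the run):
1. the file lies flat in the tool tray, let go (x of file in the frame of tray between -0.03 and 0.03 m and y of file in the frame of tray between -0.04 and 0.04 m and z of file in the frame of tray below 0.01 m and angle between file's own z axis and vertical below 0.06 rad and contact force between the fingers and file below 0.05 N), for 0.2 s.
2. the three blanks are squared into one stack on the steel block (horizontal distance between blank_low and blank_mid below 0.003 m and angle between the x axis of blank_low and the x axis of blank_mid, either way round below 0.07 rad and horizontal distance between each of blank_mid, blank_low and blank_top below 0.003 m and angle between the x axis of each of blank_mid, blank_low and the x axis of blank_top, either way round below 0.07 rad and z of blank_low in the frame of block between 0.016 and 0.024 m and horizontal distance between blank_low and block below 0.06 m and z of blank_top in the frame of blank_low below 0.015 m), for 0.2 s.
3. the three blanks stand as a squared stack on the floor of the box, let go (horizontal distance between blank_low and blank_mid below 0.003 m and angle between the x axis of blank_low and the x axis of blank_mid, either way round below 0.07 rad and horizontal distance between each of blank_mid, blank_low and blank_top below 0.003 m and angle between the x axis of each of blank_mid, blank_low and the x axis of blank_top, either way round below 0.07 rad and z of each of blank_low, blank_mid, blank_top in the frame of box below 0.025 m and angle between each of blank_low, blank_mid, blank_top's own z axis and vertical below 0.06 rad and x of blank_low in the frame of box between -0.065 and 0.065 m and y of blank_low in the frame of box between -0.065 and 0.065 m and contact force between the fingers and blank_low below 0.05 N and contact force between the fingers and blank_mid below 0.05 N and contact force between the fingers and blank_top below 0.05 N), for 0.2 s.
4. the lid is fully closed (value of joint lid below 0.03 rad), for 0.2 s.
At the end, for the whole second after the job is handed in: Lid closed (under 0.03 rad). File flat in the tray (under 10 mm up, within 30 x 40 mm of its centre). Blanks flat in the box as one stack (within 65 mm of its centre, under 25 mm up), centres within 3 mm of one another in plan, edges parallel within 0.07 rad. All at rest (value of joint lid below 0.03 rad and x of file in the frame of tray between -0.03 and 0.03 m and y of file in the frame of tray between -0.04 and 0.04 m and z of file in the frame of tray below 0.01 m and angle between each of file, blank_low, blank_mid, blank_top's own z axis and vertical below 0.06 rad and horizontal distance between blank_low and blank_mid below 0.003 m and angle between the x axis of blank_low and the x axis of blank_mid, either way round below 0.07 rad and horizontal distance between each of blank_mid, blank_low and blank_top below 0.003 m and angle between the x axis of each of blank_mid, blank_low and the x axis of blank_top, either way round below 0.07 rad and z of each of blank_low, blank_mid, blank_top in the frame of box below 0.025 m and x of blank_low in the frame of box between -0.065 and 0.065 m and y of blank_low in the frame of box between -0.065 and 0.065 m and linear speed of each of blank_low, blank_mid, blank_top, file below 0.02 m/s); the robot touches nothing.
It fails at once if the lid slams (closes faster than 3 rad/s) (velocity of joint lid below -3 rad/s).
It fails at once if a bystander (tin, jar, dish, spool, hammer, brush, pliers) is moved by more than 30 mm (distance of any of tin, jar, dish, spool, hammer, brush, pliers from where it was at the start of the episode above 0.03 m).
It also fails if it takes over 72 s, if anything falls off the work surface, if the arm or the gripper's body presses on something with over 40 N, if the wrist force passes 120 N, or if a joint passes its speed limit or range.

## Robot

A 7-joint arm with a two-finger parallel gripper is mounted at the origin on the work surface. World frame = base frame: x ahead of the robot, y to its left, z up, the work surface at z = 0. Lengths are in m, angles in rad, forces in N, time in s.
With the tool pointing down it reaches from about 0.35 to 0.9 m from the base axis. Payload 19.9 kg.
Tool frame: the origin (TCP) lies between the finger pads; the fingertips stand 19 mm ahead of it and the grasp point (between the pads) is the TCP; z points along the fingers, y is the line along which they close (so a half turn about z gives the same grasp; the last joint's range is limited). The gripper opens to 94 mm and grips with 3 to 60 N. Pads are 16 mm wide; open, the fingers measure 119 mm over their backs; the gripper's body (75 mm by 177 mm) begins 78 mm behind the grasp point.
Start: joints at [-1.312, 0.417, -0.01, 1.614, 0.005, 1.111, -0.053], TCP at [0.185, 0.597, 0.224] pointing down, gripper open.
Joint ranges: [-2.81, 2.81], [-0.39, 2.02], [-1.27, 1.25], [0.06, 2.57], [-1.19, 4.33], [0.19, 2], [-2.82, 2.82]. Speed limits (rad/s): [1.89, 1.89, 2.39, 2.39, 3.01, 3.01, 3.01].

## Interface

Orientations are given as a 3x3 rotation matrix whose columns are the frame's x, y, z axes.
In Python, from rig import robot gives the robot as it stands. Calls block until the motion is done:
- robot.move_ptp(position, orientation): joint-space move of the TCP to a pose.
- robot.move_linear(position, velocity=0.15, frame=None, threshold=None): straight line of the TCP; frame=None keeps the orientation; velocity is the mean speed in m/s. With threshold (N) it stops when the force on the tool has changed by that much, and returns True; else False.
- robot.goto_joints(angles): joint-space move.
- robot.gripper_to(opening): finger opening in m; the grip force is fixed at half the most; returns when the fingers have stopped.
- robot.pause(seconds).
- robot.ik(position, orientation): joint angles nearest the present ones, or None.
- robot.get_state(): the state.
- robot.grab_frame(name): name is "scene" or "top"; returns the picture (400x640x3 uint8, red, green, blue); there is no depth.
- robot.camera_info(name): a dict with "fx", "fy", "cx", "cy" (pixels), "rvec" (rotation vector, rad) and "tvec" (3), from world to camera coordinates, as OpenCV has them. Camera axes: x right, y down, z forward; pixel columns grow to the right and rows downward; lengths in m; the calibration is good to about 2 mm. A picture is of the moment at which its call begins. camera_info takes no time and is no camera call.
A pose or a line that the arm cannot do raises robot.PlanningError and nothing moves.
- robot.sign_off(): hands the job in; it is judged then, once.
The state is a dict: "time": time; "qpos": joint angles; "joint_vel": joint speeds; "effort": joint torques, N m; "ee_pos": TCP position; "tool_rot": TCP orientation; "force": force on the tool from outside, world axes, zero at the start; "moment": the same for the moment, N m; "opening": finger opening in m; "grasp_force": force on a finger pad.
Only numpy, scipy, OpenCV 4.12 (cv2) and the standard library are available. Lean on these libraries where they do the work, as an engineer would, in place of code of your own. Each camera call takes 0.05 s, during which the arm holds its last target. There are 200 camera calls.

## Working session

There is one attempt and no reset: what is moved stays moved. The work goes in short steps, each a Python script; the robot and the scene stay as the last script left them, time stands still between calls to the robot, and variables do not carry over. Pictures are saved under pics/ and viewed, at most 10 in all, crops included, and the job is handed in when it is done.

```bash
mkdir -p pics; ls
python3 - <<'E'
from rig import robot
import cv2
for n in ("scene","top"):
    im=robot.grab_frame(n); cv2.imwrite(f"pics/{n}0.png",cv2.resize(im[:,:,::-1],(800,500),interpolation=cv2.INTER_CUBIC)); cv2.imwrite(f"{n}_raw0.png",im[:,:,::-1])
    print(n,robot.camera_info(n))
s=robot.get_state();print(s)
E
```

```text
pics
scene {'fx': 370.21190760662324, 'fy': 370.21190760662324, 'cx': 320.55056981546784, 'cy': 195.2703668542244, 'rvec': array([ 1.55256773,  1.72098479, -0.89503579]), 'tvec': array([ 0.05742829, -0.26523333,  1.60740435])}
top {'fx': 494.12991120008917, 'fy': 494.12991120008917, 'cx': 316.97316310870997, 'cy': 201.9171970628318, 'rvec': array([ 2.12857356, -2.09961611,  0.20528479]), 'tvec': array([-0.00732451,  0.60147064,  1.24633375])}
{'time': 0.1, 'qpos': array([-1.3125066 ,  0.41790688, -0.01028277,  1.61410615,  0.00468771,
        1.11068543, -0.05296805]), 'joint_vel': array([-0.00094128, -0.00203408, -0.000665  , -0.0027286 , -0.00183376,
       -0.00040225,  0.00118558]), 'effort': array([ 1.56008020e-03, -8.52585411e+01,  6.40617739e-01, -4.26699471e+01,
       -4.87620186e-02,  1.62702223e-02,  5.84041436e-05]), 'ee_pos': array([0.18449938, 0.59682034, 0.22389583]), 'tool_rot': array([[-9.55403330e-01,  2.95303945e-01, -2.40293244e-04],
       [ 2.95304031e-01,  9.55402751e-01, -1.05514132e-03],
       [-8.20105691e-05, -1.07904510e-03, -9.99999414e-01]]), 'force': array([ 0.3049279 , -0.47152142,  0.6946225 ]), 'moment': array([ 0.06108846, -0.00420366, -0.00292343]), 'grasp_force': 0.0, 'opening': 0.09412902552871497}
```

View pics/scene0.png

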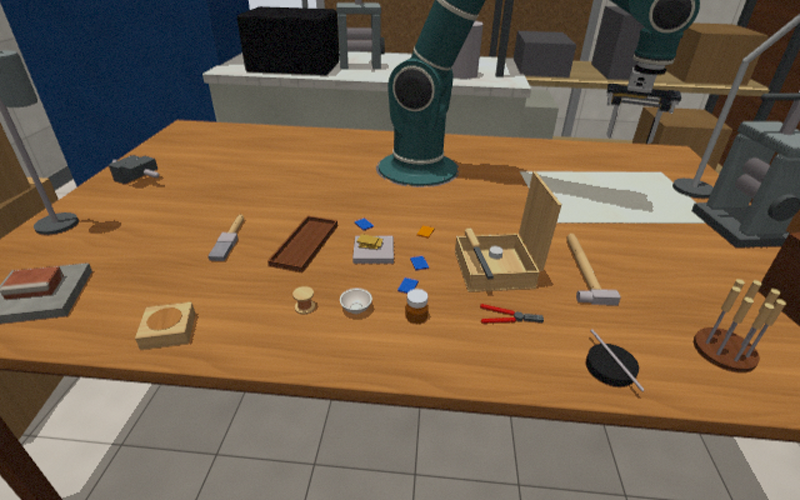

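View pics/top0.png

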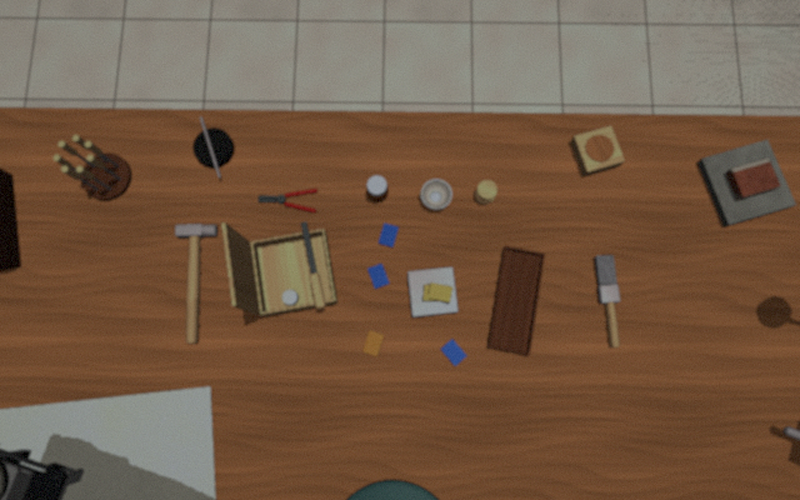

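The top view shows the box at about (290,270) with the hinge on its left (+y world), and the file across it from blade (305,228) to handle (320,305). The blank pile is on the block at (433,292) and the tray is at (516,300). I'll zoom in for corners.

Run:
```python
import cv2
im=cv2.imread("top_raw0.png")
a=cv2.resize(im[170:300,170:440],None,fx=2.9,fy=2.9,interpolation=cv2.INTER_CUBIC)
b=cv2.resize(im[205:262,318:375],None,fx=6,fy=6,interpolation=cv2.INTER_CUBIC)
sc=cv2.imread("scene_raw0.png")
c=cv2.resize(sc[180:215,275:325],None,fx=7,fy=6,interpolation=cv2.INTER_CUBIC)
import numpy as np
o=np.zeros((377+0,783,3),np.uint8); o[:a.shape[0],:a.shape[1]]=a[:377]
o2=np.zeros((342*0+210,783,3),np.uint8)
cv2.imwrite("pics/crop.png",np.clip(o*1.6,0,255).astype(np.uint8))
d=np.zeros((345,720,3),np.uint8); d[:342,:342]=b; d[:210,350:700]=c
cv2.imwrite("pics/crop2.png",np.clip(d*1.4,0,255).astype(np.uint8))
```

```text
(no output)
```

View pics/crop.png

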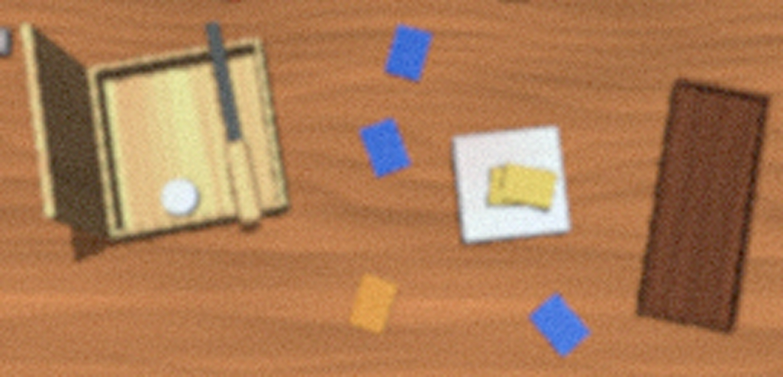

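View pics/crop2.png

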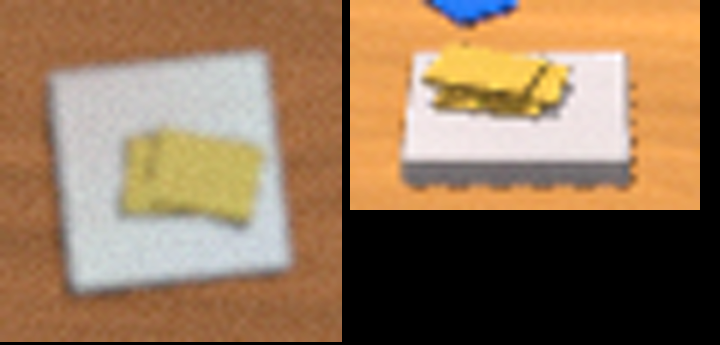

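The crops give box rim corners near (92,68), (262,40), (288,208) and (112,240). The file tip is at (213,25) and its handle end at (250,224). Tray corners are (676,80), (769,97), (733,332) and (637,314). The pile sits on the +y/right part of the block, with the tin at (180,197). Next I'll fit the poses.

```bash
cat > h.py <<'E'
import numpy as np, cv2
from rig import robot
from scipy.optimize import least_squares
def pix2w(cam,uv,z):
    c=robot.camera_info(cam); R,_=cv2.Rodrigues(np.array(c["rvec"])); t=np.array(c["tvec"])
    d=R.T@np.array([(uv[0]-c["cx"])/c["fx"],(uv[1]-c["cy"])/c["fy"],1]); o=-R.T@t
    return (o+d*(z-o[2])/d[2])[:2]
def rot(a): return np.array([[np.cos(a),-np.sin(a)],[np.sin(a),np.cos(a)]])
def fit(P,M,a0):
    P,M=np.array(P),np.array(M)
    f=lambda v:((rot(v[2])@M.T).T+v[:2]-P).ravel()
    r=least_squares(f,[*P.mean(0),a0]); return r.x,np.abs(r.fun).max()
def down(a):  # tool pointing down, closing axis y at world angle a
    y=np.array([np.cos(a),np.sin(a),0]); z=np.array([0,0,-1.]); return np.column_stack([np.cross(y,z),y,z])
def nearest(a):  # half-turn choice with wrist nearest current closing axis
    s=robot.get_state()["tool_rot"][:,1]; c=np.arctan2(s[1],s[0])
    return a+np.pi*np.round((c-a)/np.pi)
E
python3 - <<'E'
from h import *
A=lambda u,v:((u+.5)/2.9-.5+170,(v+.5)/2.9-.5+170)
B=lambda u,v:((u+.5)/6-.5+318,(v+.5)/6-.5+205)
W=lambda pts,z,T:[pix2w("top",T(*p),z) for p in pts]
q=lambda a,b:[(a,b),(-a,b),(-a,-b),(a,-b)]
# box: +x=image left,+y=image down
print("box",fit(W([(112,240),(288,208),(262,40),(92,68)],.05,A),q(.08,.08),1.5))
print("tray",fit(W([(676,80),(637,314),(733,332),(769,97)],.018,A),[(.1125,.045),(-.1125,.045),(-.1125,-.045),(.1125,-.045)],0))
print("block",fit(W([(47,73),(72,292),(292,268),(267,50)],.02,B),q(.05,.05)[0:1]+q(.05,.05)[1:],0))
P=W([(163,128),(263,150),(247,225),(150,208)],.038,B);print("top",fit(P,[(.017,.024),(.017,-.024),(-.017,-.024),(-.017,.024)],0))
print("pile bbox",W([(120,175),(262,175),(190,127),(190,222)],.03,B))
print("filetip,mid,end",W([(213,25)],.059,A),W([(235,140)],.062,A),W([(250,224)],.062,A))
print("tin",W([(180,197)],.023,A))
print("lid edge pts",W([(25,30),(50,215)],.222,A))
E
```

```text
box (array([0.55922684, 0.21846403, 1.75448098]), np.float64(0.0010425311857635844))
tray (array([ 0.50914138, -0.25670644, -0.17943742]), np.float64(0.0018467258198482384))
block (array([ 0.52554172, -0.07767623,  0.11818853]), np.float64(0.0008516017105750506))
top (array([ 0.51983898, -0.09276738, -0.18354587]), np.float64(0.0023051332396864105))
pile bbox [array([ 0.521592  , -0.05513876]), array([ 0.52244788, -0.11831857]), array([ 0.54360076, -0.08626112]), array([ 0.50101141, -0.08631209])]
filetip,mid,end [array([0.66354717, 0.1992745 ])] [array([0.55590816, 0.17418293])] [array([0.47997912, 0.15766391])]
tin [array([0.50828553, 0.22848629])]
lid edge pts [array([0.61667253, 0.32406442]), array([0.46777028, 0.29403603])]
```

The fits are consistent: residuals are at most 2 mm and the file length comes out at 188 mm. Now I'll pick and place the file.

```bash
cat > file.py <<'E'
from h import *
f=.223; g=np.array([.5718,.1785])-.032*np.array([np.cos(f),np.sin(f)])
t=-.179; tr=np.array([.5091,-.2567])-.032*np.array([np.cos(t),np.sin(t)])
p=robot.get_state()["ee_pos"]
robot.move_linear([p[0],p[1],.40],velocity=.3)
a=nearest(f+np.pi/2); robot.move_ptp([*g,.38],down(a)); robot.gripper_to(.055)
robot.move_linear([*g,.12],velocity=.3); robot.move_linear([*g,.0715],velocity=.1)
robot.gripper_to(.0); s=robot.get_state(); print(s["opening"],s["grasp_force"],s["time"])
robot.move_linear([*g,.20],velocity=.2)
b=a+(t-f); robot.move_ptp([*tr,.12],down(b)); s=robot.get_state(); print(s["opening"],s["grasp_force"])
robot.move_linear([*tr,.06],velocity=.15)
print(robot.move_linear([*tr,.0255],velocity=.05,threshold=4), robot.get_state()["ee_pos"])
robot.gripper_to(.036); p=robot.get_state()["ee_pos"]
robot.move_linear([*tr,.15],velocity=.2); s=robot.get_state(); print(s["time"],s["qpos"])
robot.move_ptp([.40,-.25,.25],down(b))
im=robot.grab_frame("top"); cv2.imwrite("top1.png",im[:,:,::-1])
cv2.imwrite("pics/v1.png",np.clip(1.6*cv2.resize(im[170:300,180:440,::-1],None,fx=2.9,fy=2.9,interpolation=cv2.INTER_CUBIC),0,255))
E
python3 file.py
```

```text
0.019718129552450094 29.994625747203827 5.8917
0.020100990167227106 29.989761114120483
True [ 0.47725487 -0.25078526  0.02619222]
10.7333 [-0.12034658  0.42645349  0.68419548  1.9156167  -0.33516255  0.9179268
  2.11988812][ WARN:0@5.000] global loadsave.cpp:1063 imwrite_ Unsupported depth image for selected encoder is fallbacked to CV_8U.
```

View pics/v1.png

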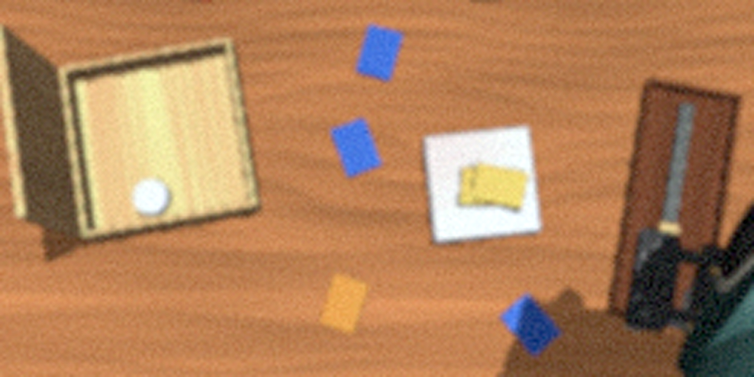

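The file lies centred in the tray and the box is clear apart from the tin at (150,197). Next I'll square the stack with short, long and short squeezes.

```bash
cat > sq.py <<'E'
from h import *
c=[.522,-.0867]; y0=-.03
robot.gripper_to(.094)
def sq(a,op_out):
    a=nearest(a); robot.move_ptp([*c,.085],down(a)); robot.move_linear([*c,.0405],velocity=.1)
    robot.gripper_to(0); robot.pause(.2); s=robot.get_state(); print(s["opening"],s["grasp_force"],s["qpos"][6],s["time"])
    if op_out: robot.gripper_to(op_out); robot.move_linear([*c,.085],velocity=.15)
sq(y0,.06); robot.gripper_to(.08); sq(y0+np.pi/2,.07); sq(y0,.05)
q=robot.get_state(); 
robot.move_ptp([.36,-.20,.3],down(nearest(y0)))
for n,(r0,r1,c0,c1) in {"top":(205,262,318,375),"scene":(175,220,270,330)}.items():
    im=robot.grab_frame(n)[r0:r1,c0:c1,::-1]; cv2.imwrite(f"pics/sq_{n}.png",np.clip(1.4*cv2.resize(im,(400,400*im.shape[0]//im.shape[1]),interpolation=cv2.INTER_CUBIC),0,255).astype(np.uint8))
a=cv2.imread("pics/sq_top.png");b=cv2.imread("pics/sq_scene.png")
cv2.imwrite("pics/sq.png",np.hstack([a[:300],b[:300]]))
E
python3 sq.py
```

```text
0.034832846499811915 28.37949313223362 0.6134930689195485 15.4583
0.04785963786469602 29.817226454615593 -0.6906689961563828 19.6417
0.034097290625289926 29.998587369918823 0.6203101936918965 23.325
```

View pics/sq.png

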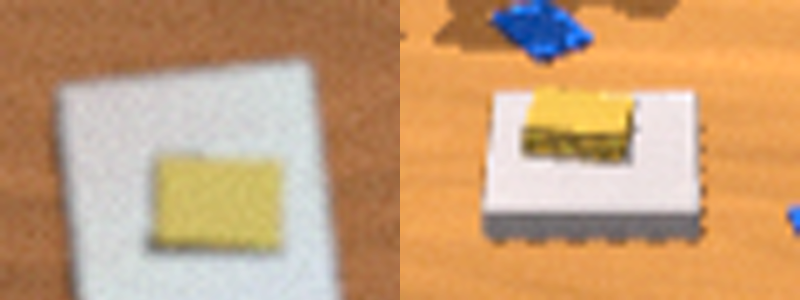

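The stack looks square in both views, with pad openings of 34.1 and 47.9 mm. Now I'll grip it across the short sides and place it in the box.

```bash
cat > place.py <<'E'
from h import *
c=[.522,-.0867]; y0=-.03; bx=np.array([.5592,.2185]); yb=1.754
t=bx+rot(yb)@np.array([-.01,-.03]); print(t)
a=nearest(y0); robot.move_ptp([*c,.10],down(a)); robot.move_linear([*c,.0405],velocity=.1)
robot.gripper_to(0); robot.pause(.4); s=robot.get_state(); print(s["opening"],s["grasp_force"])
robot.move_linear([*c,.06],velocity=.05); robot.move_linear([*c,.16],velocity=.15)
b=a+(yb+np.pi/2-np.pi-y0); robot.move_ptp([*t,.16],down(b)); s=robot.get_state(); print(s["opening"],s["grasp_force"],s["time"])
robot.move_linear([*t,.045],velocity=.12)
print(robot.move_linear([*t,.0255],velocity=.025,threshold=4), robot.get_state()["ee_pos"])
robot.gripper_to(.046); robot.pause(.1)
robot.move_linear([*t,.16],velocity=.12); robot.pause(.2); print(robot.get_state()["time"])
robot.move_ptp([.40,-.0,.35],down(b))
for n,(r0,r1,c0,c1) in {"top":(170,270,170,280),"scene":(130,240,350,460)}.items():
    im=robot.grab_frame(n)[r0:r1,c0:c1,::-1]; cv2.imwrite(f"pics/pl_{n}.png",np.clip(1.5*cv2.resize(im,(400,360),interpolation=cv2.INTER_CUBIC),0,255).astype(np.uint8))
cv2.imwrite("pics/pl.png",np.hstack([cv2.imread(f"pics/pl_{n}.png") for n in ("top","scene")]))
E
python3 place.py
```

```text
[0.59051976 0.21413277]
0.03372846203944915 29.999885112047195
0.03366823941349196 29.99840185046196 31.2333
True [0.59028299 0.21405413 0.02555722]
35.1
```

View pics/pl.png

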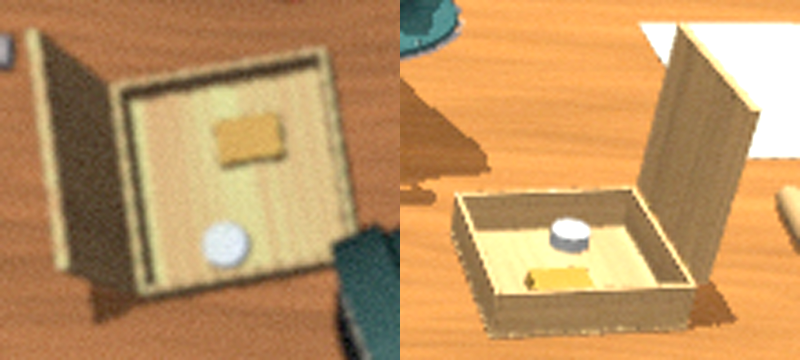

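The stack sits squared on the floor at (250,138), clear of the tin. Now I'll close the lid by following its arc with closed fingers behind it.

```bash
cat > lid.py <<'E'
from h import *
bx=np.array([.5592,.2185]); yb=1.754; r=.14
W=lambda X,tipz:[*(bx+rot(yb)@np.array([X,0])),tipz+.019]
robot.gripper_to(0); a=nearest(yb+np.pi/2)
robot.move_ptp(W(.145,.33),down(a)); robot.move_linear(W(.145,.19),velocity=.2)
T=lambda th:W(.08-r*np.cos(th)+.008*np.sin(th)+.008,.05+r*np.sin(th)+.008*np.cos(th))
for th in np.r_[np.arange(1.6,.1,-.14),.08]: robot.move_linear(T(th),velocity=.07)
f=robot.get_state()["force"]
print(robot.move_linear(T(-.02),velocity=.025,threshold=12),f)
s=robot.get_state(); print(s["ee_pos"]-T(0),s["force"],s["time"]); robot.pause(.3)
p=s["ee_pos"]; robot.move_linear([p[0],p[1],.16],velocity=.15)
robot.move_ptp([.40,0,.35],down(a))
t=robot.grab_frame("top")[150:290,160:440,::-1]; u=robot.grab_frame("scene")[120:260,180:460,::-1]
cv2.imwrite("pics/end.png",np.clip(1.4*cv2.resize(np.vstack([t,u]),None,fx=2.1,fy=2.1,interpolation=cv2.INTER_CUBIC),0,255).astype(np.uint8)); print(robot.get_state()["time"])
E
python3 lid.py
```

```text
True [-1.04965805  0.36359456  0.13172402]
[0.00019193 0.00024331 0.00065284] [-3.56817089 -0.13935553 15.39623831] 45.8667
48.1333
```

View pics/end.png

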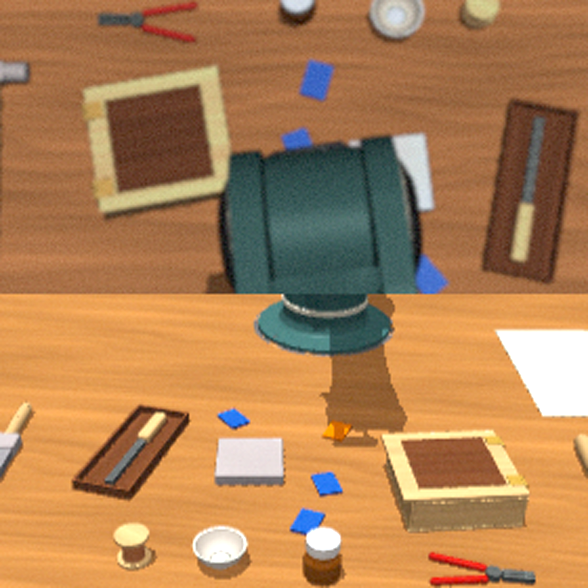

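The lid is closed flat, with contact at 0.65 mm from the nominal height. The file is flat in the tray and the bystanders haven't moved, so I'm handing in.

```bash
python3 -c "
from rig import robot
print(robot.sign_off())"
```

```text
the job is handed in; nothing more can be done
None
```

I handed the job in at about 48 s on the robot's clock: the file lies flat in the tray, the squared stack is on the box floor beside the tin, and the lid was lowered gently until closed; the hand-in returned no verdict.

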